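Press a pine rail home against the jig's sprung plunger

TASK

First free the gluing jig's sprung plunger by turning the black lock knob on its housing a quarter turn clockwise (seen from above) until it clicks over and stays. Then pick up the pine rail, set it down on the jig's floor between the two low fences with one end towards the plunger, and press it along the channel until the plunger has sunk and the rail's end sits firmly against the two hard steel stops. Do not ram it, leave the glue bottle, brush and thin slat alone, and finish while still pressing and holding the rail there: do not let go.

Things in the scene. Friction and masses are not known exactly. Their poses are not given: they have to be found in the camera images.
- jig: gluing jig fixed to the bench: plywood base 260 x 120 x 12 mm (x, y, z), origin at the centre of its underside. Its +x is the pressing direction, from the channel's open mouth at x = -130 mm to the plunger. Channel floor = base top (z = 12 mm); two fences, 12 mm wide, 10 mm high, run from x = -125 to 35 mm, 42 mm clear between them, centred on y = 0
- housing_top (a point): centre of the top of the aluminium block that houses the plunger and carries the lock knob: 65 x 64 x 46 mm, spanning jig x = 60 to 125 mm, y = -32 to 32 mm, z = 12 to 58 mm; the knob's axis is at jig x = 90 mm, y = 0
- stop: the hard stop: two steel posts fixed at the channel's end, each 15 x 22 x 40 mm, one on either side of the plunger, 16 mm apart. Origin midway between them at the channel floor, in the plane of the faces that the rail's end meets (jig x = 45 mm); axes as the jig
- plunger_face (a point): centre of the steel plunger's round face (13 mm diameter), 24 mm above the channel floor; it stands 10 mm out in front of the stop faces when at rest and moves with the plunger; axes as the jig
- plunger (a joint): how far the plunger is pushed in, m: 0 at rest, 0.010 when its face is level with the stops. Spring: about 4 N to start it, 10 N at the stops. While the knob is locked a blade blocks it and it moves only about 1 mm
- lock_knob (a joint): turn of the lock knob, rad, growing clockwise seen from above: 0 locked, 1.5 (end of travel) free. A sprung detent resists, most at the start (up to about 0.2 N m); let go before 0.75 it springs back, past 0.75 it clicks over to 1.5 by itself and stays
- lock_grip (a point): grip point of the lock knob, on its vertical axis, 84 mm above the bench. The grip is an upright black bar 46 mm long, 10 mm thick, its bottom 62 mm and its top 94 mm above the bench; it turns with the knob. This point's x axis is the bar's length, along the jig's x when locked
- rail: the pine rail, a loose block 120 x 32 x 46 mm (x length, y width, z height), about 0.09 kg, two small dark dowel holes on its top; it stands on its 120 x 32 mm underside, whose centre is its origin. Both ends are alike. When home its origin is at jig x = -15 mm
- glue_bottle: white glue bottle, bystander, 60 mm diameter, 150 mm high, origin at the centre of its foot; leave alone
- glue_brush: glue brush with a wooden handle, about 200 mm long and 42 mm wide, lying flat on the bench, bystander; leave alone
- slat: thin pine slat 160 x 40 x 12 mm lying flat, bystander, origin at the centre of its underside; leave alone
Mind the look-alikes: they are no part of the job. What is shaped like the rail but blue or turquoise is not meant.

How it is judged:
By the outcome, as a careful person would: the job done as asked, in the order asked, and still so for the second after the job is handed in, while the arm keeps its last pose, push and grip.
It also fails if it takes over 54 s, if anything falls off the work surface, if the arm or the gripper's body presses on something with over 40 N, if the wrist force passes 120 N, or if a joint passes its speed limit or range.

ROBOT

A 7-joint arm with a two-finger parallel gripper is mounted at the origin on the work surface. World frame = base frame: x ahead of the robot, y to its left, z up, the work surface at z = 0. Lengths are in m, angles in rad, forces in N, time in s.
With the tool pointing down it reaches from about 0.4 to 0.85 m from the base axis. Payload 6.9 kg.
Tool frame: the origin (TCP) lies midway between the tips of the shut fingers; the grasp point (between the pads) lies behind it (ctrl.pinch_z is the z of the grasp point in the tool frame, in m); z points along the fingers, y is the direction in which the jaws open and shut (so a half turn about z gives the same grasp; the last joint's range is limited). The gripper opens to 85 mm and grips with 20 to 120 N. Pads are 22 mm wide; open, the fingers measure 114 mm over their backs; the gripper's body (76 mm by 85 mm) begins 54 mm behind the grasp point. The pads swing forward as they close: fully open they stand 13 mm farther back than shut.
Start: joints at [-1.24, 0.507, -0.238, 1.5, 0.126, 1.149, -0.155], TCP at [0.139, 0.609, 0.231] pointing down, gripper open.
Joint ranges: [-3.08, 3.08], [-0.24, 2.05], [-1.43, 1.35], [0, 2.5], [-1.52, 4.66], [0.17, 1.96], [-2.89, 2.89]. Speed limits (rad/s): [2.39, 2.39, 3.14, 3.14, 3.14, 3.14, 3.14].

INTERFACE

Orientations are given as a unit quaternion [w, x, y, z].
In Python, from station import ctrl, get_state, vision, ticket, models gives the robot as it stands. Calls block until the motion is done:
- ctrl.movep(position, orientation): joint-space move of the TCP to a pose.
- ctrl.movel(position, frame=None, max_speed=0.15): straight line of the TCP; frame=None keeps the orientation; max_speed is the mean speed in m/s.
- ctrl.set_joints(angles): joint-space move.
- ctrl.ungrasp() and ctrl.close_gripper(force=None): open the fingers fully, or close them until they stop; force is the grip in N (None keeps the last).
- ctrl.pause(seconds).
- ctrl.ik(position, orientation): joint angles nearest the present ones, or None.
- get_state(): the state.
- vision.grab_frame(name): name is "scene" or "top"; returns (picture, depth): 384x512x3 uint8, blue, green, red; 384x512 float32, m along the optical axis (not along the pixel's ray), 0 where there is no reading.
- vision.camera_info(name): a dict with "mtx" (3x3 intrinsics, pixels), "dist_coeffs" ([k1, k2, p1, p2, k3] as OpenCV has them; the pictures are not rectified), "R" (3x3) and "t" (3): a world point X has camera coordinates R X + t. Camera axes: x right, y down, z forward; pixel columns grow to the right and rows downward; lengths in m; the calibration is good to about 2 mm. A picture is of the moment at which its call begins. camera_info takes no time and is no camera call.
A pose or a line that the arm cannot do raises ctrl.Unreachable and nothing moves.
- ticket.close_job(): hands the job in, once; it reports no verdict.
Trained networks look in the newest picture that a camera, given by its name, has taken for a name from the list of things; names that differ only in an ending like _2 or _b are one class to them, and where a whole thing is asked for, a point or a joint stands for the part that bears it (a point fixed in the world has none). Each returns a list of dicts, best first, with "p" (0 to 1); they miss things now and then, are a little off and sometimes report something else, mostly with a low value. They report only what shows in the picture. A call takes as long as a camera call. They do not tell look-alikes from the thing itself.
- models.recognise(camera, target): "point" ([column, row] in pixels, amid what is visible of it).
- models.masks_of(camera, target): "mask" (384x512 bool, what is visible of it) and "point" ([column, row] in pixels, amid what is visible of it).
The state is a dict: "time": time; "qpos": joint angles; "qd": joint speeds; "tau": joint torques, N m; "tcp_pos": TCP position; "eef_rot": TCP orientation; "contact_force": force on the tool from outside, world axes, zero at the start; "wrist_torque": the same for the moment, N m; "width": finger opening in m.
Only numpy, scipy, OpenCV 4.12 (cv2) and the standard library are available. Lean on these libraries where they do the work, as an engineer would, in place of code of your own. Each camera call takes 0.05 s, during which the arm holds its last target.

## Working session

There is one attempt and no reset: what is moved stays moved. The work goes in short steps, each a Python script; the robot and the scene stay as the last script left them, time stands still between calls to the robot, and variables do not carry over. Pictures are saved under pics/ and viewed, and the job is handed in when it is done.

```bash
ls; mkdir -p pics
python3 - <<'E'
from station import ctrl,get_state,vision,models
import cv2,numpy as np
s=get_state();print(s['time'],s['tcp_pos'],s['eef_rot'],s['width'],ctrl.pinch_z)
for c in ("scene","top"):
    im,d=vision.grab_frame(c);cv2.imwrite(f'pics/{c}0.png',im);np.save(f'pics/{c}0.npy',d)
    i=vision.camera_info(c);print(c,i['mtx'],i['dist_coeffs'],i['R'],i['t'])
    for n in ("jig","rail","lock_knob","slat","stop"):
        print(n,[(np.round(r['point']),round(r['p'],2)) for r in models.recognise(c,n)])
E
```

```text
pics
0.0 [0.13929735 0.60876555 0.23042176] [-7.79881278e-05  1.12157184e-01  9.93690072e-01 -8.94356325e-04] 0.08558033094672085 -0.0187
scene [[446.41062171   0.         251.08140553]
 [  0.         446.41062171 192.72923441]
 [  0.           0.           1.        ]] [-0.03771955  0.          0.          0.          0.        ] [[ 0.55885303  0.82922492 -0.00832612]
 [ 0.65887441 -0.45009796 -0.60274069]
 [-0.50355517  0.33135759 -0.79789368]] [-0.23879126 -0.38061639  1.64714657]
jig [(array([288., 166.]), 0.96)]
rail [(array([292., 256.]), 0.7), (array([129., 220.]), 0.7), (array([154., 266.]), 0.59), (array([210., 235.]), 0.58)]
lock_knob [(array([307., 137.]), 0.48), (array([331., 226.]), 0.3)]
slat [(array([226., 287.]), 0.63), (array([300., 152.]), 0.54)]
stop [(array([300., 153.]), 0.44)]
top [[496.64433972   0.         243.09680821]
 [  0.         496.64433972 196.97641791]
 [  0.           0.           1.        ]] [-0.19418438  0.          0.          0.          0.        ] [[ 8.27079642e-04 -9.99997552e-01 -2.05216224e-03]
 [-9.91121137e-01 -5.46880173e-04 -1.32960872e-01]
 [ 1.32959424e-01  2.14391060e-03 -9.91119163e-01]] [-0.09455821  0.59238456  1.23084699]
jig [(array([174., 231.]), 0.83)]
rail [(array([249., 128.]), 0.89), (array([305., 197.]), 0.79), (array([371., 262.]), 0.72), (array([372., 191.]), 0.7)]
lock_knob [(array([135., 239.]), 0.42)]
slat [(array([315., 143.]), 0.8)]
stop [(array([173., 228.]), 0.73), (array([153., 234.]), 0.61)]
```

View pics/scene0.png

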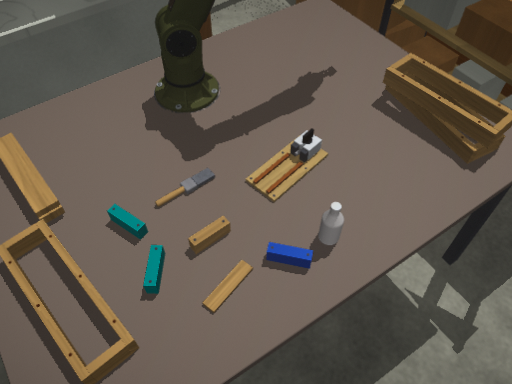

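View pics/top0.png

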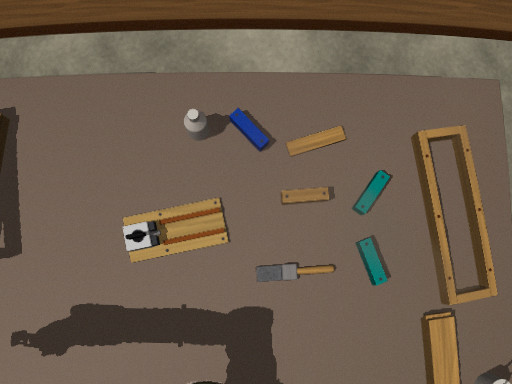

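The rail-shaped candidates in the top image are pine (305,197), blue (249,128), and turquoise (372,191) and (372,262). The pine block at (305,197) fits the description. The pine piece at (315,143) is flat, so it's the slat. I'll confirm with a crop and measure.

```bash
cat > h.py <<'E'
from station import ctrl,get_state,vision,models,ticket
import cv2,numpy as np
from scipy.spatial.transform import Rotation as Ro
def cloud(c,d):
    i=vision.camera_info(c);v,u=np.mgrid[0:384,0:512]
    p=cv2.undistortPoints(np.stack([u,v],-1).reshape(-1,1,2).astype(float),i['mtx'],np.array(i['dist_coeffs'])).reshape(384,512,2)
    P=np.dstack([p*d[...,None],d]);return (P-i['t'])@i['R']
def pix2plane(c,uv,z):
    i=vision.camera_info(c);p=cv2.undistortPoints(np.array(uv,float).reshape(-1,1,2),i['mtx'],np.array(i['dist_coeffs'])).reshape(-1,2)
    r=np.c_[p,np.ones(len(p))]@i['R'];o=-i['R'].T@i['t']
    return o+r*((z-o[2])/r[:,2])[:,None]
def proj(c,X):
    i=vision.camera_info(c);return cv2.projectPoints(np.array(X,float).reshape(-1,1,3),cv2.Rodrigues(i['R'])[0],i['t'],i['mtx'],np.array(i['dist_coeffs']))[0].reshape(-1,2)
E
python3 - <<'E'
from h import *
for c in ("scene","top"):
    im=cv2.imread(f'pics/{c}0.png');d=np.load(f'pics/{c}0.npy');W=cloud(c,d)
    for n,zr in (("rail",(.04,.052)),("slat",(.007,.018)),("jig",(.007,.017)),("jig",(.019,.026)),("jig",(.052,.062)),("jig",(.085,.1)),("lock_knob",(.085,.1))):
        for r in models.masks_of(c,n):
            P=W[r['mask']&(d>0)]
            if len(P)<10: continue
            Q=P[(P[:,2]>zr[0])&(P[:,2]<zr[1])]
            if len(Q)<4: continue
            rc=cv2.minAreaRect((Q[:,:2]*1000).astype(np.float32))
            print(c,n,zr,np.round(r['point']),round(r['p'],2),len(Q),'z',np.round(np.median(Q[:,2]),4),np.round(rc[0]),np.round(rc[1]),round(rc[2],1))
a=cv2.imread('pics/top0.png');b=cv2.imread('pics/scene0.png')
A=cv2.resize(a[120:280,100:260],None,fx=2.5,fy=2.5,interpolation=2);B=cv2.resize(a[120:220,260:360],(400,400),interpolation=2)
cv2.imwrite('pics/crop1.png',np.hstack([A,B]))
A=cv2.resize(b[120:220,230:340],(440,400),interpolation=2);B=cv2.resize(b[200:270,180:240],(343,400),interpolation=2)
cv2.imwrite('pics/crop2.png',np.hstack([A,B]))
E
```

```text
scene rail (0.04, 0.052) [130. 222.] 0.82 417 z 0.0453 [ 429. -428.] [122.  34.] 21.0
scene rail (0.04, 0.052) [208. 234.] 0.73 444 z 0.0454 [ 602. -256.] [ 35. 118.] 4.1
scene rail (0.04, 0.052) [289. 165.] 0.73 118 z 0.0467 [509. 158.] [95. 60.] 68.3
scene rail (0.04, 0.052) [289. 254.] 0.61 504 z 0.0455 [ 776. -111.] [117.  37.] 41.7
scene rail (0.04, 0.052) [153. 269.] 0.59 528 z 0.0451 [ 609. -431.] [ 33. 122.] 54.0
scene slat (0.007, 0.018) [225. 287.] 0.78 870 z 0.0114 [ 753. -291.] [ 42. 162.] 17.4
scene jig (0.007, 0.017) [286. 168.] 0.85 1583 z 0.0115 [513.  81.] [123. 259.] 12.0
scene jig (0.007, 0.017) [188. 183.] 0.6 319 z 0.0149 [ 406. -230.] [ 43. 200.] 3.9
scene jig (0.019, 0.026) [286. 168.] 0.85 296 z 0.0214 [514.  80.] [ 69. 243.] 12.0
scene jig (0.019, 0.026) [188. 183.] 0.6 131 z 0.0204 [ 408. -230.] [ 39. 193.] 2.5
scene jig (0.052, 0.062) [286. 168.] 0.85 241 z 0.0568 [496. 165.] [66. 82.] 12.2
scene jig (0.085, 0.1) [286. 168.] 0.85 44 z 0.0913 [494. 166.] [14. 40.] 17.9
scene lock_knob (0.085, 0.1) [308. 137.] 0.65 40 z 0.0916 [496. 167.] [10. 41.] 15.7
top rail (0.04, 0.052) [251. 128.] 0.91 541 z 0.0462 [ 774. -110.] [121.  33.] 42.7
top rail (0.04, 0.052) [370. 259.] 0.77 577 z 0.0459 [ 427. -425.] [120.  35.] 20.4
top rail (0.04, 0.052) [304. 197.] 0.73 539 z 0.046 [ 599. -253.] [ 31. 119.] 4.8
top rail (0.04, 0.052) [374. 192.] 0.65 537 z 0.0458 [ 606. -428.] [ 33. 120.] 53.0
top slat (0.007, 0.018) [315. 143.] 0.64 825 z 0.012 [ 749. -287.] [ 41. 161.] 17.8
top jig (0.007, 0.017) [173. 228.] 0.59 2949 z 0.0124 [511.  84.] [121. 262.] 12.5
top jig (0.019, 0.026) [173. 228.] 0.59 513 z 0.0222 [508.  79.] [107. 251.] 11.6
top jig (0.052, 0.062) [173. 228.] 0.59 534 z 0.0578 [493. 168.] [65. 79.] 12.5
top jig (0.085, 0.1) [173. 228.] 0.59 79 z 0.094 [492. 172.] [10. 45.] 12.5
```

View pics/crop1.png

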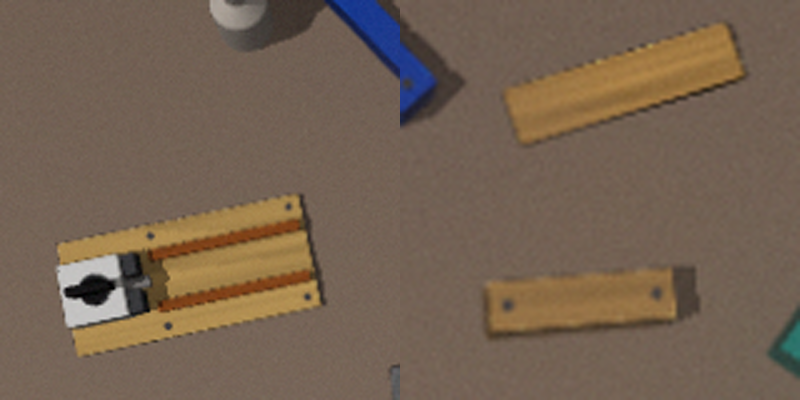

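View pics/crop2.png

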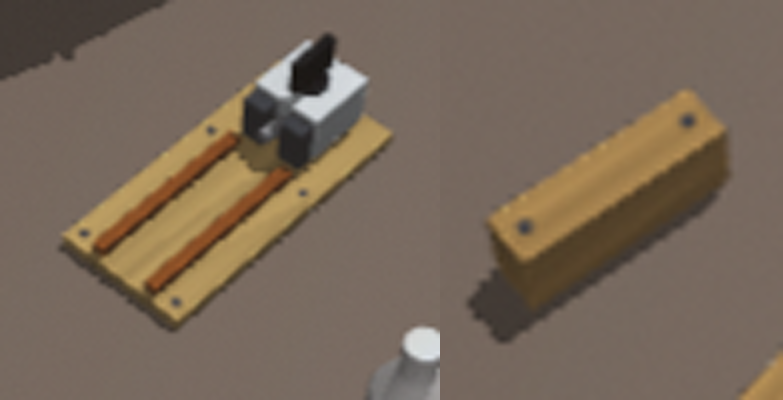

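The crop confirms the rail: pine at top (305,197), two dowel holes, 120x32 mm, 46 mm high. The slat at (315,143) has no holes and is 12 mm thick. Next I'll check the jig pose by overlay and test the IK options.

```bash
cat >> h.py <<'E'
JC=np.array([.5115,.0825]);JY=np.deg2rad(102.2)
RC=np.array([.5995,-.2545]);RY=np.deg2rad(94.5)
def jig(x,y,z): 
    c,s=np.cos(JY),np.sin(JY);return np.array([JC[0]+c*x-s*y,JC[1]+s*x+c*y,z])
def quat(yaw):
    x=np.array([np.cos(yaw),np.sin(yaw),0]);z=np.array([0,0,-1.]);y=np.cross(z,x)
    q=Ro.from_matrix(np.c_[x,y,z]).as_quat();return q[[3,0,1,2]]
E
python3 - <<'E'
from h import *
out=[]
for c,(u0,v0,w,h) in (("top",(110,180,130,100)),("scene",(235,115,100,90))):
    im=cv2.imread(f'pics/{c}0.png')[v0:v0+h,u0:u0+w];k=5
    im=cv2.resize(im,None,fx=k,fy=k,interpolation=cv2.INTER_CUBIC)
    def poly(P,col):
        p=(proj(c,P)-[u0,v0]+.5)*k;cv2.polylines(im,[p.astype(int).reshape(-1,1,2)],True,col,1)
    def rect(x0,x1,y0,y1,z,col):poly([jig(x0,y0,z),jig(x1,y0,z),jig(x1,y1,z),jig(x0,y1,z)],col)
    rect(-.13,.13,-.06,.06,.012,(0,255,0));rect(.06,.125,-.032,.032,.058,(0,0,255))
    rect(.067,.113,-.005,.005,.094,(255,255,0));rect(-.125,.035,.021,.033,.022,(255,0,255));rect(-.125,.035,-.033,-.021,.022,(255,0,255))
    cv2.imwrite(f'pics/ov_{c}.png',im)
q0=get_state()['qpos'];print(q0)
for a in (0,np.pi):
    for nm,p,y in (("knob",jig(.09,0,.0665),JY),("knobup",jig(.09,0,.13),JY),("rail",np.r_[RC,.02],RY),("home",jig(-.015,0,.03),JY)):
        r=ctrl.ik(p,quat(y+a));print(a,nm,None if r is None else np.round(r,2))
E
```

```text
[-1.24046625  0.50747373 -0.237576    1.50024405  0.12568409  1.14889616
 -0.15480591]
0 knob [-0.47  0.55  0.14  1.98 -0.13  0.62 -0.04]
0 knobup [-0.5   0.46  0.18  1.92 -0.11  0.77 -0.05]
0 rail [ 0.05  0.83  0.55  1.66 -0.56  0.81  0.94]
0 home [-0.28  0.61  0.15  2.02 -0.17  0.53  0.21]
3.141592653589793 knob [ 0.02  0.61 -0.62  1.98  0.52  0.72  2.44]
3.141592653589793 knobup [ 0.04  0.51 -0.62  1.91  0.39  0.84  2.57]
3.141592653589793 rail [-0.18  1.08  1.15  1.66 -1.07  1.16 -1.8 ]
3.141592653589793 home [ 0.2   0.66 -0.57  2.01  0.59  0.64  2.59]
```

View pics/ov_top.png

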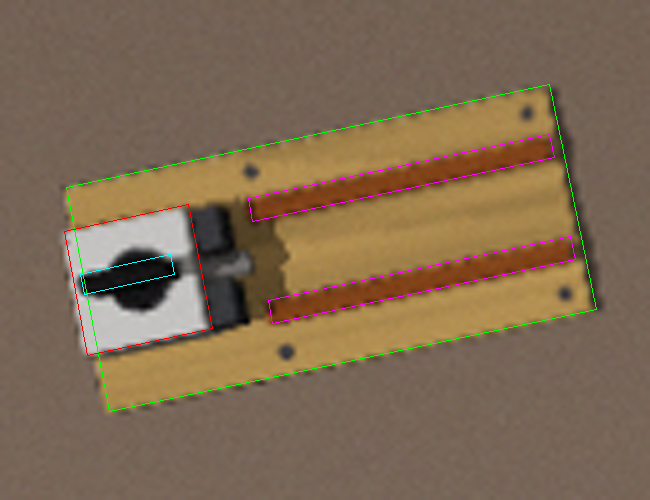

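View pics/ov_scene.png

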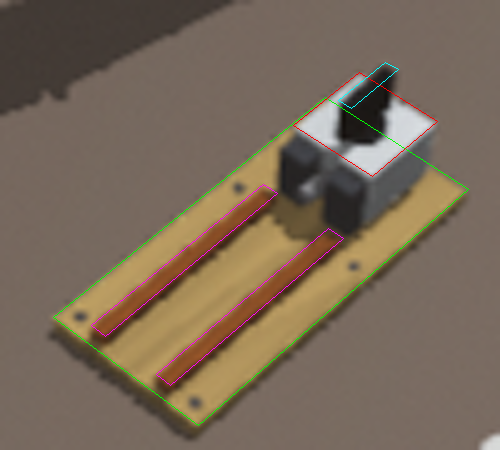

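The overlay fits: within about 0.5 px in the top view and about 1 px in the scene view. Moving to the knob.

Run:
```python
from h import *
ctrl.movep(jig(.09,0,.135),quat(JY))
ctrl.movel(jig(.09,0,.067),max_speed=.1)
s=get_state();print(s['time'],s['tcp_pos'],jig(.09,0,.067),np.round(s['contact_force'],1))
ctrl.close_gripper(40)
s=get_state();print(s['time'],s['width'],np.round(s['contact_force'],1),np.round(s['wrist_torque'],2),s['qpos'])
q=np.array(s['qpos']);
for k in range(1,5):
    q2=q.copy();q2[6]+=.375*k;ctrl.set_joints(q2)
    s=get_state();x=Ro.from_quat(np.roll(s['eef_rot'],-1)).as_matrix()[:,0]
    print(s['time'],np.rad2deg(np.arctan2(x[1],x[0])-JY),s['width'],s['tcp_pos'],np.round(s['contact_force'],1),np.round(s['wrist_torque'],2))
    if np.linalg.norm(s['contact_force'])>30:break
im,d=vision.grab_frame("scene");cv2.imwrite('pics/s1.png',cv2.resize(im[90:220,220:360],None,fx=4,fy=4))
```

```text
4.1917 [0.49277863 0.17061905 0.0673487 ] [0.49248077 0.17046743 0.067     ] [-0.2 -0.3  0.1]
4.8667 0.009333140756880218 [-1.9 -0.6  6.2] [-0.16  0.61  0.01] [-0.48464744  0.55157748  0.1558637   1.98155637 -0.14095651  0.61914609
 -0.02357308]
5.3167 20.619091940676206 0.009187236775043992 [0.49201921 0.17032877 0.06765222] [-4.   4.7  6. ] [ 0.81  0.73 -5.4 ]
5.7667 40.99400680651682 0.009673899360246539 [0.49193292 0.17021783 0.0679532 ] [-6.5  8.7  9. ] [  1.87   1.4  -12.22]
6.2167 61.13332284911352 0.010951744958530569 [0.49187383 0.17006808 0.06808864] [-8.3 15.4 10.8] [  3.06   2.   -20.43]
6.6667 -279.0023584617527 0.011444179378031608 [0.4917527  0.16997783 0.06812495] [-11.   22.2  10.5] [  5.41   2.9  -30.06]
```

View pics/s1.png

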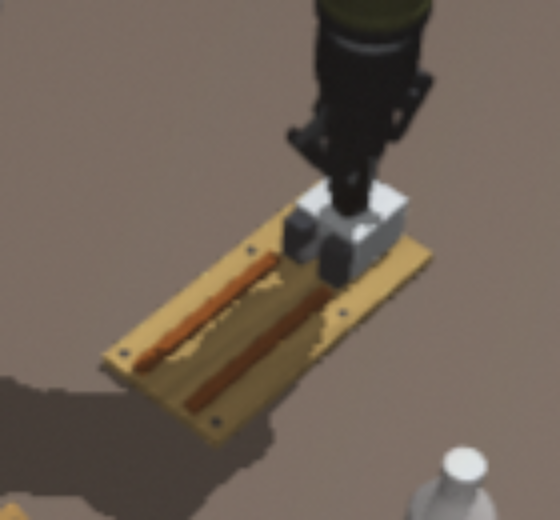

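My sign was wrong: +q7 turns counter-clockwise, so I was pushing against the knob's end stop. I'll unwind straight away and check the state before turning the right way.

Run:
```python
from h import *
q=np.array(get_state()['qpos'])
def rep():
    s=get_state();x=Ro.from_quat(np.roll(s['eef_rot'],-1)).as_matrix()[:,0]
    print(s['time'],round(float(np.rad2deg((np.arctan2(x[1],x[0])-JY+np.pi)%(2*np.pi)-np.pi)),1),s['width'],s['tcp_pos'],np.round(s['contact_force'],1),np.round(s['wrist_torque'],2))
for t in (.7,-.0236):
    q[6]=t;ctrl.set_joints(q);rep()
ctrl.ungrasp();rep()
ctrl.movel(jig(.09,0,.16),max_speed=.15)
# side-step to let the cameras see the knob
ctrl.movel(jig(-.06,0,.2),max_speed=.2);rep()
for c in("scene","top"):
    im,d=vision.grab_frame(c);np.save(f'pics/{c}2.npy',d);cv2.imwrite(f'pics/{c}2.png',im)
    W=cloud(c,d);D=W[...,:2]-jig(.09,0,0)[:2];m=(np.hypot(D[...,0],D[...,1])<.035)&(W[...,2]>.08)&(W[...,2]<.1)
    Q=W[m][:,:2]*1000;print(c,len(Q),cv2.minAreaRect(Q.astype(np.float32)) if len(Q)>4 else 0)
a=cv2.imread('pics/top2.png')[190:270,100:240];b=cv2.imread('pics/scene2.png')[100:180,240:340]
cv2.imwrite('pics/c2.png',np.hstack([cv2.resize(a,(525,300)),cv2.resize(b,(275,300))]))
```

```text
7.4833 37.7 0.01255526507348134 [0.49012249 0.17473187 0.06778423] [-6.7 19.7 -2.7] [ 4.45  1.44 -8.36]
8.2083 -2.5 0.009015847968482107 [0.49140222 0.17341794 0.06706423] [  0.9   9.6 -13.6] [ 2.02 -0.4   0.18]
8.925 -2.7 0.08539475553459475 [0.49181646 0.1699781  0.06821777] [-0.3  0.6 -0.2] [ 0.04 -0.    0.01]
10.6083 -2.6 0.08535045276802686 [0.52365504 0.02514462 0.19934695] [-0.2  0.6  0.3] [ 0.01 -0.04  0.02]
scene 57 ((494.3689270019531, 168.16419982910156), (12.398150444030762, 46.80712890625), 15.476095199584961)
top 0 0
```

View pics/c2.png

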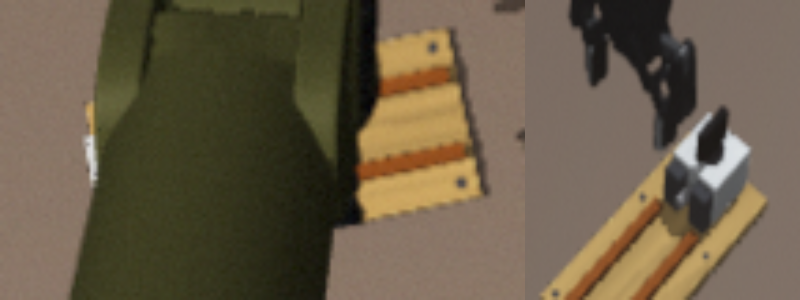

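The knob is undamaged, still locked and aligned with the jig (scene crop, knob at about (712,140)). Now clockwise.

```bash
cat >> h.py <<'E'
def rep():
    s=get_state();x=Ro.from_quat(np.roll(s['eef_rot'],-1)).as_matrix()[:,0]
    print(round(s['time'],2),round(float(np.rad2deg((np.arctan2(x[1],x[0])-JY+np.pi)%(2*np.pi)-np.pi)),1),round(s['width'],4),np.round(s['tcp_pos'],4),np.round(s['contact_force'],1),np.round(s['wrist_torque'],2));return s
E
python3 - <<'E'
from h import *
ctrl.movep(jig(.09,0,.12),quat(JY))
ctrl.movel(jig(.09,0,.067),max_speed=.12)
ctrl.close_gripper(40);s=rep()
q=np.array(s['qpos']);t0=q[6]
for k in (.4,.8,1.2,1.48):
    q[6]=t0-k;ctrl.set_joints(q);s=rep()
    if abs(s['wrist_torque'][2])>3:print('stop');break
E
```

```text
12.69 0.0 0.0097 [0.492  0.1704 0.0673] [-2.6  0.3  6.6] [-0.13  0.53  0.01]
13.16 -22.7 0.0094 [0.4922 0.1704 0.0673] [-0.  -0.3  0.4] [-0.11 -0.17  0.1 ]
13.62 -45.5 0.0089 [0.4924 0.1703 0.0673] [ 0.7 -1.   0.3] [-0.24 -0.43  0.01]
14.09 -68.4 0.0094 [0.4925 0.1702 0.0673] [ 2.  -0.7 -0.2] [-0.48 -0.79 -0.17]
14.47 -84.4 0.009 [0.4925 0.1701 0.0673] [ 3.5 -2.7 -1.4] [-0.79 -1.03 -0.14]
```

Run:
```python
from h import *
ctrl.ungrasp();ctrl.movel(jig(.09,0,.15),max_speed=.2)
ctrl.movep(np.r_[RC,.13],quat(RY));rep()
for c in("scene","top"):
    im,d=vision.grab_frame(c);cv2.imwrite(f'pics/{c}3.png',im)
    W=cloud(c,d);D=W[...,:2]-jig(.09,0,0)[:2];m=(np.hypot(D[...,0],D[...,1])<.035)&(W[...,2]>.08)&(W[...,2]<.1)
    Q=W[m][:,:2]*1000;print(c,len(Q),cv2.minAreaRect(Q.astype(np.float32)) if len(Q)>4 else 0)
a=cv2.imread('pics/top3.png')[190:270,100:240];b=cv2.imread('pics/scene3.png')[100:260,180:340]
cv2.imwrite('pics/c3.png',np.hstack([cv2.resize(a,(420,240)),cv2.resize(b,(240,240))]))
```

```text
17.39 -7.6 0.0852 [ 0.5997 -0.2528  0.1295] [-0.2  0.4  0.1] [ 0.06 -0.   -0.04]
scene 65 ((493.7757568359375, 170.38836669921875), (44.14207077026367, 13.725297927856445), 16.694894790649414)
top 97 ((491.84954833984375, 171.751953125), (46.66950225830078, 11.457648277282715), 14.657140731811523)
```

View pics/c3.png

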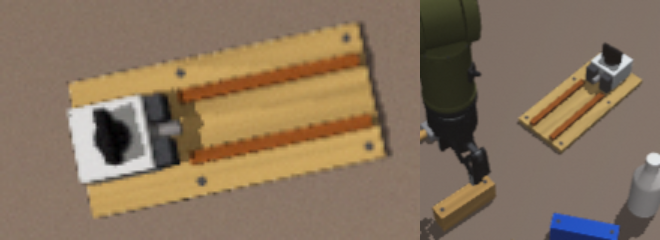

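The knob bar now lies across the jig (top crop (113,137)) and stays at about 1.5 rad. Next I'll grasp the rail.

Run:
```python
from h import *
ctrl.movel(np.r_[RC,.016],max_speed=.12);rep()
ctrl.close_gripper(80);rep()
s=get_state()
ctrl.movel(np.r_[s['tcp_pos'][:2],.12],max_speed=.15);rep()
ctrl.movep(jig(-.04,0,.12),quat(JY));rep()
for c in("scene","top"):
    im,d=vision.grab_frame(c);cv2.imwrite(f'pics/{c}4.png',im);np.save(f'pics/{c}4.npy',d)
cv2.imwrite('pics/c4.png',np.hstack([cv2.resize(cv2.imread('pics/scene4.png')[80:220,220:360],(400,400)),cv2.resize(cv2.imread('pics/top4.png')[160:300,110:250],(400,400))]))
```

```text
18.59 -7.7 0.0857 [ 0.6001 -0.2547  0.0168] [-0.7 -0.2  0.2] [-0.08  0.03  0.02]
19.13 -7.7 0.031 [ 0.5999 -0.2547  0.0166] [0.6 0.5 4.5] [0.04 0.13 0.02]
19.98 -7.7 0.0309 [ 0.5992 -0.2544  0.119 ] [-0.4 -0.5 -1. ] [-0.07  0.03  0.01]
21.15 -0.1 0.0308 [0.5207 0.0417 0.1199] [ 0.3 -0.5 -1.2] [ 0.03 -0.02  0.  ]
```

View pics/c4.png

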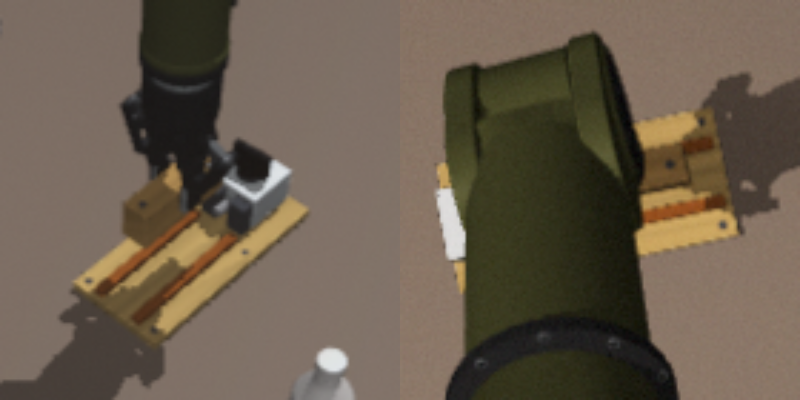

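The rail is held level, and the rear dowel hole shows at (143,204) in the crop. Lowering with force monitoring.

Run:
```python
from h import *
ctrl.movel(jig(-.04,0,.036),quat(JY) if 0 else None,max_speed=.12);s=rep()
f0=np.array(s['contact_force'])
z=.036
while z>.026:
    z-=.0015;ctrl.movel(jig(-.04,0,z),max_speed=.03);s=rep()
    if s['contact_force'][2]-f0[2]>3:break
im,d=vision.grab_frame("scene");cv2.imwrite('pics/s5.png',cv2.resize(im[100:220,230:350],(600,600)))
```

```text
22.1 -0.0 0.031 [0.5204 0.0433 0.0364] [ 0.4  0.4 -1.3] [ 0.04 -0.01 -0.01]
22.35 -0.0 0.0308 [0.5203 0.0434 0.035 ] [ 0.2 -0.1 -1.2] [0.05 0.02 0.02]
22.6 -0.0 0.0309 [0.5199 0.0434 0.033 ] [ 0.2 -1.4 -0.9] [-0.   -0.01  0.06]
22.85 -0.0 0.031 [0.5199 0.0434 0.0314] [0.5 0.4 0.5] [-0.05 -0.01  0.02]
23.1 0.0 0.0307 [0.5199 0.0434 0.0299] [-0.1 -0.1 -0.6] [ 0.04  0.03 -0.03]
23.35 0.0 0.0306 [0.5201 0.0434 0.0285] [-0.6  1.   0.7] [-0.   -0.04  0.02]
23.6 -0.0 0.0308 [0.5201 0.0434 0.0284] [-3.6 -0.2 17.9] [-0.11  1.05  0.  ]
```

View pics/s5.png

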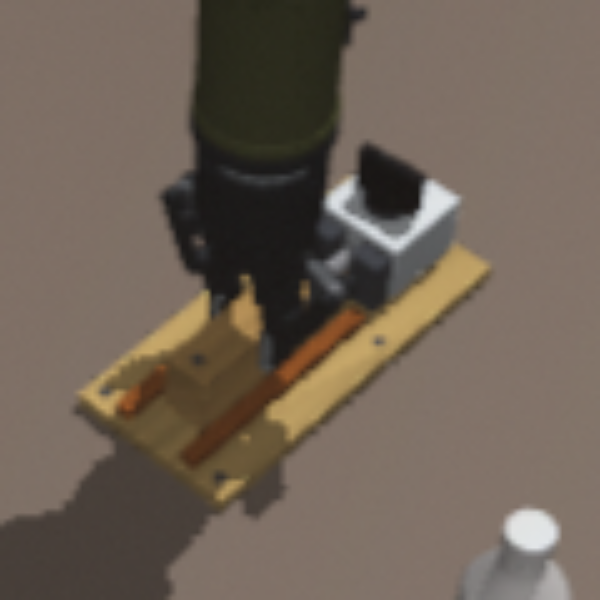

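Floor contact came at z=0.0285, as predicted from the grasp height. I'll ease the down-force and press along the channel in small steps.

Run:
```python
from h import *
jx=np.array([np.cos(JY),np.sin(JY),0])
x=-.04;z=.0283
ctrl.movel(jig(x,0,z),max_speed=.03);rep()
while x<-.005:
    s=get_state();f=-s['contact_force']@jx
    x+=.002 if f<1.5 and x<-.029 else .001
    ctrl.movel(jig(x,0,z),max_speed=.015);s=get_state()
    f=-s['contact_force']@jx;a=(s['tcp_pos']-jig(0,0,0))@jx
    lat=(s['tcp_pos'][:2]-JC)@np.array([-jx[1],jx[0]])
    print(round(s['time'],2),'cmd',round(x,4),'act',round(a,4),'lat',round(lat,4),'Fx',round(f,1),np.round(s['contact_force'],1),np.round(s['wrist_torque'],2))
    if f>20 or s['time']>44:break
```

```text
23.9 -0.0 0.0305 [0.5201 0.0434 0.0285] [-0.3  0.2  4.7] [-0.04  0.25  0.  ]
24.18 cmd -0.038 act -0.0387 lat -0.0003 Fx 2.3 [ 0.4 -2.3  5.2] [-0.36  0.15  0.02]
24.43 cmd -0.037 act -0.0379 lat -0.0004 Fx 3.0 [ 0.5 -3.   6.5] [-0.51  0.02  0.02]
24.68 cmd -0.036 act -0.037 lat -0.0005 Fx 2.9 [ 0.4 -2.9  4.6] [-0.53  0.02  0.04]
24.93 cmd -0.035 act -0.036 lat -0.0005 Fx 2.2 [ 1.3 -2.   5.3] [-0.46 -0.01  0.02]
25.18 cmd -0.034 act -0.035 lat -0.0005 Fx 2.8 [ 0.9 -2.6  5.4] [-0.57 -0.08  0.02]
25.43 cmd -0.033 act -0.034 lat -0.0005 Fx 1.8 [ 0.9 -1.6  5.1] [-0.51 -0.08  0.  ]
25.68 cmd -0.032 act -0.033 lat -0.0005 Fx 3.8 [ 0.9 -3.7  5.9] [-0.5  -0.02  0.01]
25.93 cmd -0.031 act -0.0319 lat -0.0005 Fx 2.5 [ 1.2 -2.3  5.3] [-0.53 -0.1   0.04]
26.18 cmd -0.03 act -0.031 lat -0.0005 Fx 1.7 [ 1.1 -1.5  6.3] [-0.52 -0.05 -0.04]
26.43 cmd -0.029 act -0.03 lat -0.0005 Fx 2.8 [ 0.4 -2.7  5.9] [-0.51 -0.1   0.04]
26.68 cmd -0.028 act -0.0289 lat -0.0005 Fx 2.4 [ 0.8 -2.3  5. ] [-0.53 -0.03  0.  ]
26.93 cmd -0.027 act -0.0279 lat -0.0005 Fx 2.9 [ 0.6 -2.9  5.3] [-0.46 -0.08 -0.  ]
27.18 cmd -0
[... 1008 characters left out ...]
18 cmd -0.014 act -0.0175 lat -0.0004 Fx 10.1 [ 2.6 -9.7  5.8] [-1.82 -0.4   0.  ]
30.43 cmd -0.013 act -0.0166 lat -0.0004 Fx 10.0 [ 2.5 -9.7  5.7] [-1.96 -0.39 -0.  ]
30.68 cmd -0.012 act -0.0158 lat -0.0004 Fx 10.4 [  2.6 -10.1   5.2] [-1.99 -0.43  0.04]
30.93 cmd -0.011 act -0.015 lat -0.0004 Fx 11.7 [  2.4 -11.4   6.2] [-2.12 -0.41  0.04]
31.18 cmd -0.01 act -0.0147 lat -0.0004 Fx 13.0 [  3.7 -12.5   5.8] [-2.52 -0.56  0.06]
31.43 cmd -0.009 act -0.0147 lat -0.0003 Fx 16.0 [  4.1 -15.5   5.9] [-3.   -0.7   0.12]
31.68 cmd -0.008 act -0.0147 lat -0.0003 Fx 19.1 [  3.5 -18.8   6. ] [-3.55 -0.77  0.12]
31.93 cmd -0.007 act -0.0147 lat -0.0002 Fx 21.8 [  3.8 -21.5   7. ] [-4.04 -0.83  0.11]
```

The spring engaged at -24.5 mm and the hard stop came at -14.7 mm, which is a stroke of about 10 mm. I'll press a little firmer, check and look.

Run:
```python
from h import *
jx=np.array([np.cos(JY),np.sin(JY),0])
for x in (-.006,-.005,-.004):
    ctrl.movel(jig(x,0,.0283),max_speed=.01)
def st():
    s=rep();print('act',(s['tcp_pos']-jig(0,0,0))@jx,'F',-s['contact_force']@jx)
st();ctrl.pause(.7);st()
a,_=vision.grab_frame("scene");b,_=vision.grab_frame("top");cv2.imwrite('pics/s6.png',np.hstack([cv2.resize(a[110:210,235:335],(400,400)),cv2.resize(b[160:300,110:250],(400,400))]))
```

```text
32.68 -0.5 0.031 [0.5147 0.0682 0.0288] [  6.4 -29.5   6.9] [-5.69 -1.17  0.27]
act -0.014674512782593596 F 30.19475195470462
33.38 -0.5 0.031 [0.5147 0.0682 0.0288] [  5.6 -29.8   7.3] [-5.63 -1.23  0.26]
act -0.014635179558088561 F 30.354479921411556
```

View pics/s6.png

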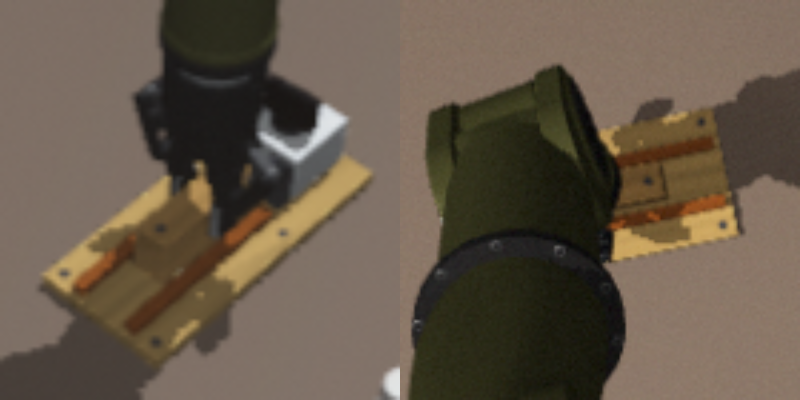

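Run:
```python
from h import *
print('expected rear top edge px',proj("top",[jig(-.075,.016,.058),jig(-.075,-.016,.058)]),'seen ~(202,224)')
s=rep();ticket.close_job()
```

```text
expected rear top edge px [[203.14454169 227.91975659]
 [200.58417137 215.48521883]] seen ~(202,224)
33.48 -0.5 0.0315 [0.5147 0.0682 0.0288] [  6.2 -29.    7.9] [-5.66 -1.19  0.29]
the job is handed in; nothing more can be done
```

I handed the job in at about 33.5 s with the rail pressed home against the stops and still gripped. The lock knob was freed first.

- **Lock knob:** my first turn went the wrong way (counter-clockwise) and pushed against the knob's end stop. The wrist force peaked at about 27 N, and the wrist moment read about 30 N m. I unwound it and checked that the knob was still locked and straight. I then turned it clockwise about 84°. After letting go, both cameras showed the bar across the jig, so it stayed over.
- **Rail:** I set the pine rail with the two dowel holes on the channel floor, touching down at the height I expected from the grasp.
- **Pressing:** I pushed it in 1–2 mm steps. The spring took up at about jig x = -24.5 mm and the hard stop came at about -14.7 mm, which matches the 10 mm stroke and the -15 mm home position.
- **Last checks:** the push held at about 30 N for 0.7 s without the rail moving. The rear edge showed in the top view where it should be when home, to within about a pixel. The plunger and stop faces were hidden by the gripper, so I judged the seating from force, travel and that rear edge.

I did not go near the glue bottle, brush or slat. I did not check them again with the cameras at the end.

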